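# Lock the purple tube rack with the flat screwdriver

### The arm

A 7-joint arm with a two-finger parallel gripper is mounted at the origin on the work surface. World frame = base frame: x ahead of the robot, y to its left, z up, the work surface at z = 0. Lengths are in m, angles in degrees, forces in N, time in s.
With the tool pointing down it reaches from about 0.35 to 0.775 m from the base axis. Payload 3.1 kg.
Tool frame: the origin (TCP) lies on the centre line of the jaws, within the pads' length; the fingertips stand 17 mm ahead of it and the grasp point (between the pads) lies 2 mm behind it (robot.tip_reach is the distance from the TCP to the fingertips, in m); z points along the fingers, y is the direction in which the jaws open and shut (so a half turn about z gives the same grasp; the last joint's range is limited). The gripper opens to 85 mm and grips with 20 to 120 N. Pads are 22 mm wide; open, the fingers measure 114 mm over their backs; the gripper's body (76 mm by 85 mm) begins 54 mm behind the grasp point. The pads swing forward as they close: fully open they stand 13 mm farther back than shut.
Start: joints at [-72.634, 17.813, 0.802, 86.603, -0.252, 75.585, -1.558], TCP at [0.186, 0.518, 0.224] pointing down, gripper open.
Joint ranges: [-154.91, 154.91], [-16.99, 109.72], [-72.82, 74.43], [7.12, 147.25], [-82.49, 262.49], [11.32, 116.49], [-174.64, 174.64]. Speed limits (degrees/s): [159.86, 159.86, 180, 180, 180, 180, 180].

### API

Orientations are given as [roll, pitch, yaw] about the fixed x, y, z axes, in that order (R = Rz(yaw) Ry(pitch) Rx(roll)).
In Python, from station import robot, fingers, vision, workorder, recognise gives the robot as it stands. Calls block until the motion is done:
- robot.move_to(position, orientation): joint-space move of the TCP to a pose.
- robot.line_to(position, orientation=None, velocity=0.15, f_stop=None): straight line of the TCP; orientation=None keeps the orientation; velocity is the mean speed in m/s. With f_stop (N) it stops when the force on the tool has changed by that much, and returns True; else False.
- robot.move_j(angles): joint-space move.
- fingers.gripper_to(opening, force=None): opening from 0.0 (shut) to 1.0 (fully open); force is the grip in N (None keeps the last); returns when the fingers have stopped.
- robot.pause(seconds).
- robot.inverse_kinematics(position, orientation): joint angles nearest the present ones, or None.
- vision.grab_frame(name): name is "scene" or "top" or "wrist"; returns the picture (384x512x3 uint8, red, green, blue); there is no depth.
- vision.calibration(name): a dict with "mtx" (3x3 intrinsics, pixels), "k1" (the pictures are not rectified: a ray, as slopes to the right and down, at radius r is drawn at 1 + k1 r^2 times it, then the intrinsics apply), "extrinsics" (4x4, takes a point from world to camera coordinates); the wrist camera has in their place "T_tool_cam" (4x4, takes a point from camera to tool coordinates, whose origin is the TCP and whose axes are the flange's). Camera axes: x right, y up, looking along -z (the intrinsics and any distortion apply to the point x, -y, -z); pixel columns grow to the right and rows downward; lengths in m; the calibration is good to about 2 mm. A picture is of the moment at which its call begins: read the wrist's pose just before it. calibration takes no time and is no camera call.
A pose or a line that the arm cannot do raises robot.PlanningError and nothing moves.
- workorder.close_job(): hands the job in, once; it reports no verdict.
Trained networks look in the newest picture that a camera, given by its name, has taken for a name from the list of things; names that differ only in an ending like _2 or _b are one class to them, and where a whole thing is asked for, a point or a joint stands for the part that bears it (a point fixed in the world has none). Each returns a list of dicts, best first, with "p" (0 to 1); they miss things now and then, are a little off and sometimes report something else, mostly with a low value. They report only what shows in the picture. A call takes as long as a camera call.
- recognise(label, camera): "rect" ([centre column, centre row, width, height] in pixels, round what is visible of it).
Readings, each from a call of its own:
- robot.current_time_s(): time.
- robot.current_joint_positions(): joint angles.
- robot.current_dq(): joint speeds.
- robot.current_joint_torque(): joint torques, N m.
- robot.current_tool_pos(): TCP position.
- robot.current_eef_rot(): TCP orientation.
- robot.current_contact_force(): force on the tool from outside, world axes, zero at the start.
- robot.current_torque(): the same for the moment, N m.
- robot.current_finger_gap(): opening from 0.0 (shut) to 1.0 (fully open).
Only numpy, scipy, OpenCV 4.12 (cv2) and the standard library are available. Lean on these libraries where they do the work, as an engineer would, in place of code of your own. Each camera call takes 0.05 s, during which the arm holds its last target.

### The job

Take the flat screwdriver from its stand, let its blade drop into the slot of the lock screw at the rack of purple-capped tubes, and turn that screw clockwise until its steel tongue points squarely at the rack. Then put the screwdriver back upright in its stand. Leave the lock of the green-capped rack as it is.

Things in the scene. Friction and masses are not known exactly. Their poses are not given: they have to be found in the camera images.
- driver_mid (a point): Middle of a flat screwdriver's orange handle, 44 (x) by 24 (y, flat faces) by 56 mm; z up, x along the blade's width. Black guard 54 mm across, underside 35 mm below; shaft 16 thick; blade tip 95 below, 24 wide (x), 3 thick. 0.16 kg. Hangs by the guard, blade down, in a fixed grey stand 80 mm tall, 72 across, 40 mm bore on the screwdriver's starting axis, any yaw. Lift 75 mm to clear it.
- lock_purple_slot (a point): Lock screw on a purple collar by the purple-capped rack. Point: on its vertical axis, on the slot's floor; z up, x along slot and steel tongue (red end, 56 mm from the axis, under the head). Brass head 44 mm across; slot right across it, 13 deep, 8 wide, flaring to 16 at the top. Seated, the blade tip is on this point. Rack fixed, 58 mm or more from the axis, tube tops 60 mm above the point.
- lock_purple (a joint): Angle of that screw, rad, growing clockwise from above: 0 = tongue parallel to the rack (open; starts at 0 to 0.25), 1.57 = tongue pointing squarely at the rack (locked); stop at 1.8. Light steady friction, about 0.1 N m, no spring: stays where left. The seated blade has about 0.2 rad of play either way before the screw follows, so turn that much further.
- lock_green_tip (a point): Red end of the tongue (50 mm from the screw's axis, on its top face, level with the slot floor) of the identical lock screw on a green collar, by the green-capped rack: to be left as it is. x points along that tongue, away from its screw.

How it is judged (in metres and radians):
On the way, in this order (a step that is already met when the one before it is completed fails the run):
1. the blade of the screwdriver stands in the slot of the purple lock, which is still open (horizontal distance between driver_mid and lock_purple_slot below 0.02 m and z of driver_mid in the frame of lock_purple_slot below 0.102 m and angle between driver_mid's own z axis and vertical below 0.26 rad and value of joint lock_purple below 0.7 rad), for 0.1 s.
2. the purple lock is turned until its tongue points at the rack, with the blade still in the slot (horizontal distance between driver_mid and lock_purple_slot below 0.02 m and z of driver_mid in the frame of lock_purple_slot below 0.102 m and angle between driver_mid's own z axis and vertical below 0.26 rad and value of joint lock_purple above 1.25 rad), for 0.1 s.
At the end, for the whole second after the job is handed in: The purple lock's tongue points at its rack (joint above 1.25 rad; squarely is 1.57, and its stop at 1.8 is also accepted) and is at rest; the screwdriver stands upright (within 0.2 rad) in its stand, its handle within 20 mm of where it was at the start (value of joint lock_purple above 1.25 rad and distance of driver_mid from where it was at the start of the episode below 0.02 m and angle between driver_mid's own z axis and vertical below 0.2 rad and velocity of joint lock_purple between -0.05 and 0.05 rad/s); the robot touches nothing.
It fails at once if the green lock is turned (its tongue end moved by more than 12 mm) (distance of lock_green_tip from where it was at the start of the episode above 0.012 m).
It also fails if it takes over 51 s, if anything falls off the work surface, if the arm or the gripper's body presses on something with over 40 N, if the wrist force passes 120 N, or if a joint passes its speed limit or range.

## Working session

There is one attempt and no reset: what is moved stays moved. The work goes in short steps, each a Python script; the robot and the scene stay as the last script left them, time stands still between calls to the robot, and variables do not carry over. Pictures are saved under pics/ and viewed, and the job is handed in when it is done.

```bash
ls -a; mkdir -p pics; python3 - <<'E'
from station import robot, fingers, vision, workorder, recognise
import cv2
print(robot.current_time_s(),robot.current_tool_pos(),robot.current_eef_rot(),robot.tip_reach)
for n in ["scene","top","wrist"]:
    im=vision.grab_frame(n); cv2.imwrite(f"pics/{n}0.png",im[:,:,::-1])
    c=vision.calibration(n); print(n,c)
    for l in ["driver_mid","lock_purple_slot","lock_purple","lock_green_tip"]:
        print(l,[(d["p"],[round(v) for v in d["rect"]]) for d in recognise(l,n)[:3]])
print(robot.current_time_s())
E
```

```text
.
..
pics
0.0 [0.18566529 0.51691421 0.22290401] [-1.79863157e+02  6.55359877e-03  1.60246037e+02] 0.017
scene {'mtx': array([[388.30270328,   0.        , 256.94225987],
       [  0.        , 388.30270328, 189.18277734],
       [  0.        ,   0.        ,   1.        ]]), 'k1': -0.10068606797435958, 'extrinsics': array([[-0.86961838,  0.49368153, -0.00651315,  0.43002378],
       [-0.36303469, -0.63043241,  0.6861201 ,  0.13021961],
       [ 0.33461872,  0.59902715,  0.72745913, -1.14496075],
       [ 0.        ,  0.        ,  0.        ,  1.        ]])}
driver_mid [(0.86, [241, 193, 24, 41])]
lock_purple_slot [(0.82, [305, 271, 32, 32]), (0.47, [217, 162, 22, 25])]
lock_purple [(0.94, [306, 269, 32, 32])]
lock_green_tip [(0.64, [216, 160, 15, 21]), (0.37, [307, 270, 28, 31])]
top {'mtx': array([[465.67626979,   0.        , 259.21614564],
       [  0.        , 465.67626979, 191.17934512],
       [  0.        ,   0.        ,   1.        ]]), 'k1': -0.01964026740875048, 'extrinsics': array([[-0.01972313, -0.99978533, -0.00634758,  0.05228004],
       [ 0.99301211, -0.02032757,  0.1162
[... 239 characters left out ...]
le [(0.64, [184, 209, 32, 20])]
lock_green_tip [(0.55, [361, 200, 33, 18])]
wrist {'mtx': array([[306.27356438,   0.        , 256.64235988],
       [  0.        , 306.27356438, 189.92997231],
       [  0.        ,   0.        ,   1.        ]]), 'k1': 0.008929582637715055, 'T_tool_cam': array([[-8.30682948e-04,  9.47887786e-01,  3.18603288e-01,
         8.01534221e-02],
       [ 9.99999647e-01,  8.28316004e-04,  1.42911366e-04,
        -1.12149900e-03],
       [-1.28440264e-04,  3.18603294e-01, -9.47888139e-01,
        -1.50436550e-01],
       [ 0.00000000e+00,  0.00000000e+00,  0.00000000e+00,
         1.00000000e+00]])}
driver_mid []
lock_purple_slot []
lock_purple []
lock_green_tip []
0.75
```

```bash
python3 - <<'E'
import cv2
a=cv2.imread('pics/scene0.png');b=cv2.imread('pics/top0.png')
cv2.imwrite('pics/s_crop.png',cv2.resize(a[100:340,130:400],None,fx=2.5,fy=2.5,interpolation=cv2.INTER_CUBIC)[:600])
cv2.imwrite('pics/t_crop.png',cv2.resize(b[110:290,140:406],None,fx=3,fy=3,interpolation=cv2.INTER_CUBIC))
E
```

```text
(no output)
```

View pics/s_crop.png

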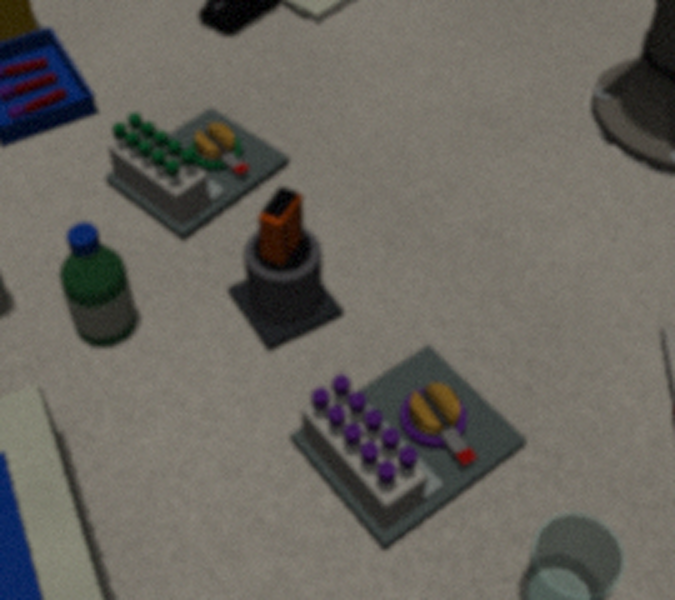

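View pics/t_crop.png

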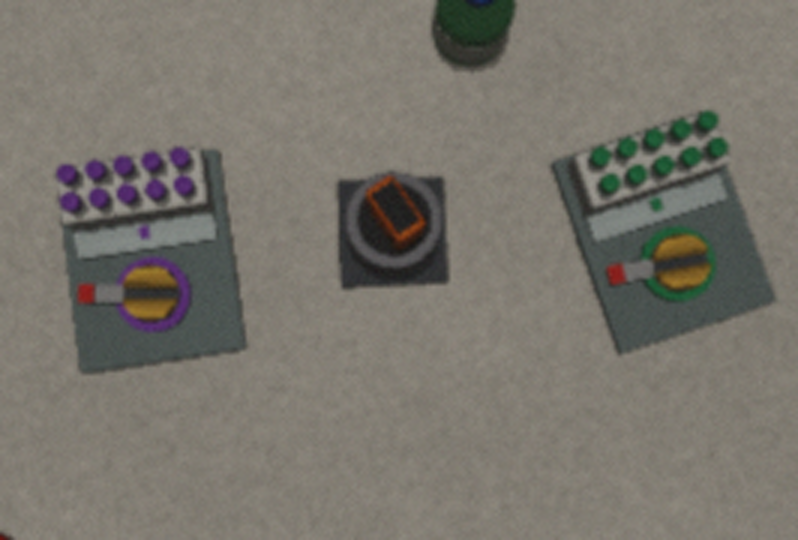

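The scene and top views agree. The driver is between the two racks. The purple lock is on the left in the top view, with its head at crop (151,293) and its tongue pointing left (+y). The rack is above it (+x), so clockwise swings the tongue onto the rack.

```bash
cat > h.py <<'E'
import numpy as np, cv2
from station import robot, fingers, vision, workorder, recognise
from scipy.spatial.transform import Rotation as R
def ray(name,uv,T=None):
    c=vision.calibration(name); K=c['mtx']
    x=(uv[0]-K[0,2])/K[0,0]; y=(uv[1]-K[1,2])/K[1,1]
    xu,yu=x,y
    for _ in range(20):
        s=1+c['k1']*(xu*xu+yu*yu); xu,yu=x/s,y/s
    d=np.array([xu,-yu,-1.0])
    if name=='wrist': M=T@c['T_tool_cam']
    else: M=np.linalg.inv(c['extrinsics'])
    d=M[:3,:3]@d
    return M[:3,3],d/np.linalg.norm(d)
def proj(name,P,T=None):
    c=vision.calibration(name)
    E=c['extrinsics'] if name!='wrist' else np.linalg.inv(T@c['T_tool_cam'])
    p=E[:3,:3]@np.asarray(P)+E[:3,3]; x,y=p[0]/-p[2],-p[1]/-p[2]
    s=1+c['k1']*(x*x+y*y); K=c['mtx']
    return np.array([K[0,0]*x*s+K[0,2],K[1,1]*y*s+K[1,2]])
def tri(rs):
    A=np.zeros((3,3));b=np.zeros(3)
    for o,d in rs:
        P=np.eye(3)-np.outer(d,d);A+=P;b+=P@o
    X=np.linalg.solve(A,b)
    return X,[np.linalg.norm(np.cross(X-o,d)) for o,d in rs]
def at_z(r,z):
    o,d=r; return o+d*(z-o[2])/d[2]
def Ttool():
    T=np.eye(4);T[:3,3]=robot.current_tool_pos()
    T[:3,:3]=R.from_euler('xyz',robot.current_eef_rot(),degrees=True).as_matrix();return T
E
python3 - <<'E'
from h import *
s=lambda x,y:(130+x/2.5,100+y/2.5)
t=lambda x,y:(140+x/3,110+y/3)
print('purple head',tri([ray('scene',s(436,408)),ray('top',t(151,293))]))
print('red tip',tri([ray('scene',s(466,456)),ray('top',t(84,293))]))
print('handle top',tri([ray('scene',s(282,202)),ray('top',t(395,208))]))
for z in (0.13,0.143,0.15): print('h',z,at_z(ray('top',t(395,208)),z), at_z(ray('scene',s(282,202)),z))
a,b=[at_z(ray('top',t(*p)),0.143) for p in((380,186),(409,232))]; print('handle yaw',np.degrees(np.arctan2(*(b-a)[1::-1])))
for z in (0.03,0.04,0.05):print(z,at_z(ray('top',t(151,293)),z), at_z(ray('scene',s(436,408)),z))
a,b=[at_z(ray('top',t(*p)),0.035) for p in((151,293),(84,293))]; print('tongue yaw',np.degrees(np.arctan2(*(b-a)[1::-1])),np.linalg.norm(b-a))
a,b=[at_z(ray('top',t(*p)),0.0) for p in((80,373),(245,350))]; print('plate yaw',np.degrees(np.arctan2(*(b-a)[1::-1])))
E
```

```text
purple head (array([0.49419324, 0.20329855, 0.02434831]), [np.float64(0.002735657990023854), np.float64(0.0027356579900238813)])
red tip (array([0.49658979, 0.25478727, 0.02128475]), [np.float64(0.0013361640440098287), np.float64(0.0013361640440099258)])
handle top (array([0.54060526, 0.01597392, 0.138213  ]), [np.float64(0.002021862831639024), np.float64(0.00202186283163915)])
h 0.13 [0.54347694 0.01465745 0.13      ] [0.53547308 0.01005442 0.13      ]
h 0.143 [0.54162506 0.01496247 0.143     ] [0.54114419 0.02156203 0.143     ]
h 0.15 [0.5406279  0.01512671 0.15      ] [0.54419786 0.02775843 0.15      ]
handle yaw -149.29697927193806
0.03 [0.49583482 0.20069965 0.03      ] [0.49447591 0.20772263 0.03      ]
0.04 [0.49499078 0.19916724 0.04      ] [0.49880163 0.21257964 0.04      ]
0.05 [0.49414675 0.19763484 0.05      ] [0.50312735 0.21743665 0.05      ]
tongue yaw 88.85403589534431 0.05123110359769559
plate yaw -83.19747936361777
```

```bash
python3 - <<'E'
from h import *
for y in (30.7,-149.3):
    print('drv',y,robot.inverse_kinematics([0.541,0.016,0.12],[180,0,y]))
for y in (88.9,-91.1,-8,172,-20,160):
    print('lock',y,robot.inverse_kinematics([0.496,0.202,0.12],[180,0,y]))
q=robot.inverse_kinematics([0.541,0.016,0.24],[180,0,30.7]); print(q)
E
```

```text
drv 30.7 [-35.48729089  25.84972313  43.46028174  98.08818544 -19.50987479
  63.89924467 -45.46887809]
drv -149.3 [-24.27147456  22.8125815   27.46456466  97.68576117 -11.64726064
  62.34097639 127.49452192]
lock 88.9 [-45.89556921  22.33144024  28.76109361  98.61418067 -11.93849739
  62.10333796 -14.4287347 ]
lock -91.1 [-25.68617005  20.78007275   2.20110678  97.82203125  -0.88913098
  61.41481853 155.6973244 ]
lock -8 [ -51.95593767   23.72431754   37.17765925   98.8330972   -15.86639397
   62.78403873 -107.77612938]
lock 172 [-36.51349159  21.12735294  16.26309335  98.25508027  -6.59232009
  61.55184963  63.85991676]
lock -20 [ -68.63325276   33.2924727    64.61042494   99.35796727  -32.23227121
   68.39895875 -105.15302694]
lock 160 [-37.1710631   21.18152607  17.12562081  98.28087496  -6.948852
  61.57560148  52.17919828]
[-36.1043986   19.53153634  43.88090154  87.5634094  -13.68327237
  78.4226456  -50.41974241]
```

```bash
python3 - <<'E'
from h import *
def look(tag,pos,yaw):
    robot.move_to(pos,[180,0,yaw]); robot.pause(0.15)
    T=Ttool(); im=vision.grab_frame('wrist'); np.save(f'pics/T_{tag}.npy',T)
    cv2.imwrite(f'pics/{tag}.png',im[:,:,::-1])
    for l in ["driver_mid","lock_purple_slot"]:
        print(l,[(d["p"],[round(v) for v in d["rect"]]) for d in recognise(l,'wrist')[:3]])
    print(T[:3,3],robot.current_eef_rot(),robot.current_joint_positions(),robot.current_time_s())
look('w_lock',[0.496,0.202,0.18],88.9)
look('w_drv',[0.541,0.016,0.26],30.7)
E
```

```text
driver_mid [(0.68, [308, 350, 48, 23])]
lock_purple_slot [(0.48, [258, 152, 47, 77])]
[0.49538825 0.20381034 0.1799733 ] [-1.79994554e+02 -8.32363180e-03  8.89846161e+01] [-45.91024511  18.92419129  28.39350693  93.83776947  -9.47843535
  69.63925953 -16.51855818] 2.6833
driver_mid [(0.95, [261, 171, 51, 64])]
lock_purple_slot [(0.78, [95, 101, 66, 45])]
[0.54050666 0.01886887 0.25887654] [-1.79954283e+02  4.50950546e-02  3.08623009e+01] [-36.73883709  19.11972908  44.76229358  85.45108388 -13.51220187
  81.03690472 -50.57937269] 3.825
```

View pics/w_lock.png

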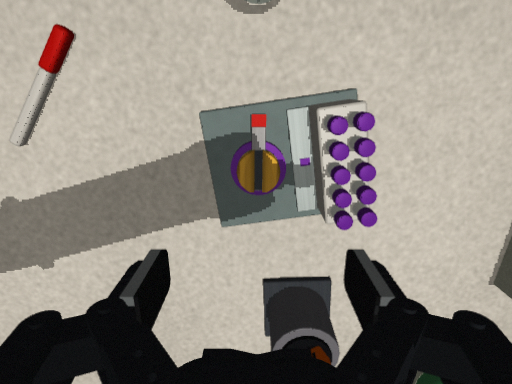

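View pics/w_drv.png

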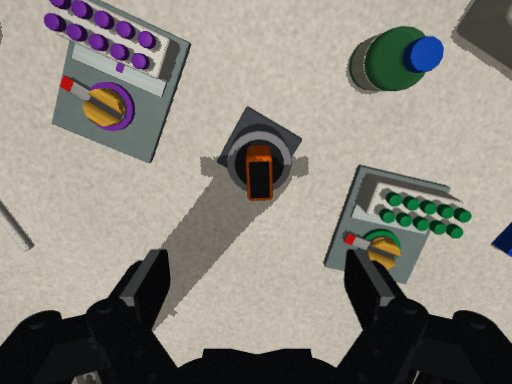

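```bash
python3 - <<'E'
import cv2
a=cv2.imread('pics/w_lock.png');b=cv2.imread('pics/w_drv.png')
A=cv2.resize(a[100:230,200:300],None,fx=4.5,fy=4.5,interpolation=cv2.INTER_CUBIC)
B=cv2.resize(b[100:215,210:310],None,fx=5,fy=5,interpolation=cv2.INTER_CUBIC)
cv2.imwrite('pics/A.png',A);cv2.imwrite('pics/B.png',B)
E
```

```text
(no output)
```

View pics/A.png

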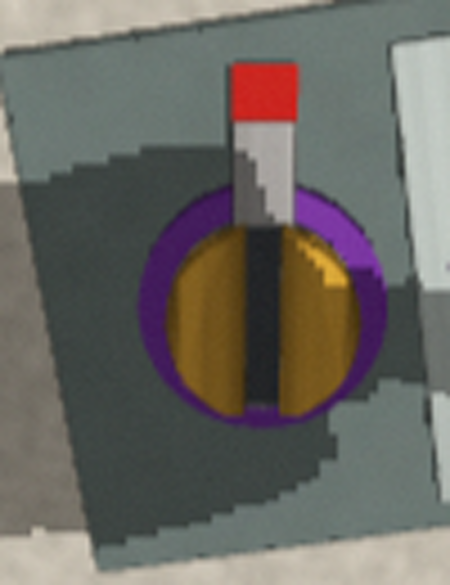

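View pics/B.png

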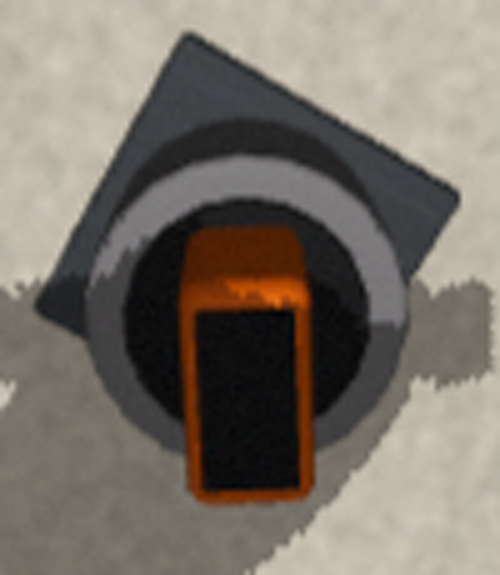

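```bash
python3 - <<'E'
from h import *
from scipy.optimize import least_squares
T=np.load('pics/T_w_drv.npy'); f=lambda x,y:(210+x/5-.4,100+y/5-.4)
C=[(180,305),(310,301),(314,500),(190,501)]
for z in (0.138,0.143,0.148):
    P=[at_z(ray('wrist',f(*c),T),z) for c in C]
    c=np.mean(P,0); d=(P[0]+P[1]-P[2]-P[3]); e=P[1]-P[0]+P[2]-P[3]
    print(z,c,'yaw',np.degrees(np.arctan2(d[1],d[0])),np.degrees(np.arctan2(e[1],e[0]))+90,'len',np.linalg.norm(d)/2,np.linalg.norm(e)/2)
# stand ring outer circle at z=.08
for z in (0.08,0.085):
    P=[at_z(ray('wrist',f(*c),T),z) for c in [(86,307),(408,307),(248,155)]]
    a,b,t=P; print('ring',z,np.linalg.norm(a-b),(a+b)/2)
T=np.load('pics/T_w_lock.npy'); g=lambda x,y:(200+x/4.5-.4,100+y/4.5-.4)
for z in (0.025,0.03,0.035,0.04):
    a,b=[at_z(ray('wrist',g(*c),T),z) for c in [(262,228),(262,408)]]
    l,r=[at_z(ray('wrist',g(*c),T),z) for c in [(165,315),(360,315)]]
    print('slot',z,(a+b)/2,'yaw',np.degrees(np.arctan2(*(a-b)[1::-1])),np.linalg.norm(a-b),'w',np.linalg.norm(l-r),(l+r)/2)
for z in (0.015,0.02,0.025):
    a,b=[at_z(ray('wrist',g(*c),T),z) for c in [(263,63),(263,228)]]
    w=[at_z(ray('wrist',g(*c),T),z) for c in [(231,100),(298,100)]]
    print('tongue',z,a,np.degrees(np.arctan2(*(a-b)[1::-1])),np.linalg.norm(w[0]-w[1]))
a,b=[at_z(ray('wrist',g(*c),T),0.01) for c in [(5,55),(97,570)]]
print('plate edge yaw',np.degrees(np.arctan2(*(a-b)[1::-1])))
E
```

```text
0.138 [0.54291889 0.01534744 0.138     ] yaw 33.062843753121825 32.142086209093435 len 0.03816845202660766 0.023483779765757475
0.143 [0.54420358 0.01615758 0.143     ] yaw 33.062843753121854 32.14208620909341 len 0.037464757961688154 0.023050820199267325
0.148 [0.54548826 0.01696772 0.148     ] yaw 33.06284375312177 32.14208620909337 len 0.03676106389676874 0.02261786063277718
ring 0.08 0.07079404316985137 [0.54688459 0.01774743 0.08      ]
ring 0.085 0.0697188014954032 [0.5478827  0.01837839 0.085     ]
slot 0.025 [0.49859092 0.20437834 0.025     ] yaw 89.11727752784132 0.04255415792367864 w 0.044593361471559206 [0.49872211 0.20554296 0.025     ]
slot 0.03 [0.49859631 0.20571575 0.03      ] yaw 89.11727752784132 0.0418576066606122 w 0.04386343133610452 [0.49872535 0.20686131 0.03      ]
slot 0.035 [0.49860169 0.20705316 0.035     ] yaw 89.11727752784134 0.04116105539754576 w 0.04313350120064972 [0.49872858 0.20817965 0.035     ]
slot 0.04 [0.49860707 0.20839056 0.04      ] yaw 89.11727752784135 0.04046450413447938 w 0.04240357106519503 [0.49873181 0.20949799 0.04      ]
tongue 0.015 [0.49971304 0.26079616 0.015     ] 89.13113865842237 0.015046876436062952
tongue 0.02 [0.49970047 0.26119697 0.02      ] 89.13113865842243 0.014808387832234824
tongue 0.025 [0.49968789 0.26159777 0.025     ] 89.13113865842246 0.014569899228406695
plate edge yaw 96.20084868483099
```

```bash
python3 - <<'E'
from h import *
def look(tag,pos,yaw):
    robot.move_to(pos,[180,0,yaw]); 
    for _ in range(3):
        print(robot.current_tool_pos()); robot.pause(0.15)
    T=Ttool(); im=vision.grab_frame('wrist'); np.save(f'pics/T_{tag}.npy',T)
    cv2.imwrite(f'pics/{tag}.png',im[:,:,::-1])
    print(T[:3,3],robot.current_eef_rot(),robot.current_joint_positions(),robot.current_time_s())
    return im
a=look('w_lock2',[0.496,0.204,0.18],-91)
b=look('w_drv2',[0.543,0.016,0.26],-147.5)
f=lambda im,c,r:cv2.resize(im[r-60:r+60,c-50:c+50],None,fx=4,fy=4,interpolation=cv2.INTER_CUBIC)
def ctr(tag,P): 
    return [int(v) for v in proj('wrist',P,np.load(f'pics/T_{tag}.npy'))]
A=ctr('w_lock2',[0.497,0.205,0.03]);B=ctr('w_drv2',[0.544,0.016,0.13]);print(A,B)
cv2.imwrite('pics/AB2.png',np.hstack([f(a,*A),f(b,*B)])[:,:,::-1])
E
```

```text
[0.49605604 0.203687   0.17978862]
[0.49601678 0.20387766 0.17987801]
[0.49600188 0.20397619 0.17995576]
[0.49599997 0.20400307 0.17999376] [ 1.79999766e+02  1.08773692e-03 -9.09978347e+01] [ 18.60546835  29.86960566 -61.62147364  91.29274433  26.95528638
  75.15385258 132.10560773] 7.0083
[0.54227507 0.01807472 0.25958762]
[0.54209234 0.01871079 0.2593173 ]
[0.54253936 0.0174648  0.25957632]
[0.54287087 0.01650792 0.25979637] [ 1.79987038e+02 -8.26803252e-03 -1.47459049e+02] [ 32.55046961  23.19410885 -51.05822793  82.44831844  17.97234581
  82.85354814 104.09738565] 8.3583
[257, 172] [257, 178]
```

View pics/AB2.png

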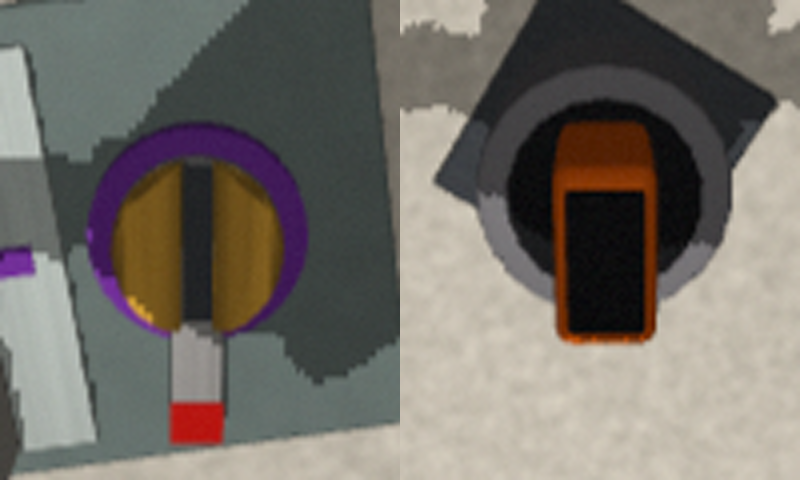

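```bash
python3 - <<'E'
from h import *
T=np.load('pics/T_w_drv2.npy'); f=lambda x,y:(257-50+x/4-.4,178-60+y/4-.4)
C=[(552-400,188),(657-400,188),(656-400,340),(557-400,342)]
for z in (0.138,0.143):
    P=[at_z(ray('wrist',f(*c),T),z) for c in C]
    c=np.mean(P,0); d=(P[0]+P[1]-P[2]-P[3]); e=P[1]-P[0]+P[2]-P[3]
    print(z,c,'yaw',np.degrees(np.arctan2(d[1],d[0])),np.degrees(np.arctan2(e[1],e[0]))+90,'len',np.linalg.norm(d)/2,np.linalg.norm(e)/2)
T=np.load('pics/T_w_lock2.npy'); g=lambda x,y:(257-50+x/4-.4,172-60+y/4-.4)
for z in (0.015,0.02,0.025,0.03,0.035):
    a,b=[at_z(ray('wrist',g(*c),T),z) for c in [(197,165),(198,322)]]
    l,r=[at_z(ray('wrist',g(*c),T),z) for c in [(113,240),(284,240)]]
    t=at_z(ray('wrist',g(197,443),T),z)
    print('slot',z,(a+b)/2,'yaw',np.degrees(np.arctan2(*(b-a)[1::-1])),np.linalg.norm(a-b),'w',np.linalg.norm(l-r),(l+r)/2,'tip',t)
E
```

```text
0.138 [0.54676457 0.01793556 0.138     ] yaw -146.69471530512567 213.1178498790838 len 0.03734966306155561 0.023747287679605805
0.143 [0.54545003 0.01706644 0.143     ] yaw -146.6947153051257 213.11784987908368 len 0.036663726577789026 0.023311162433091573
slot 0.015 [0.49896117 0.20909374 0.015     ] yaw 89.2626441163506 0.04333516135321713 w 0.045532131195995064 [0.49867005 0.20767473 0.015     ] tip [0.50020234 0.26678937 0.015     ]
slot 0.02 [0.49892646 0.20771628 0.02      ] yaw 89.26264411635059 0.0426482429355706 w 0.04481038796171257 [0.49863996 0.20631976 0.02      ] tip [0.50014795 0.26449736 0.02      ]
slot 0.025 [0.49889175 0.20633881 0.025     ] yaw 89.26264411635064 0.041961324517924094 w 0.04408864472743007 [0.49860987 0.20496479 0.025     ] tip [0.50009357 0.26220534 0.025     ]
slot 0.03 [0.49885704 0.20496135 0.03      ] yaw 89.26264411635064 0.041274406100277536 w 0.04336690149314747 [0.49857977 0.20360982 0.03      ] tip [0.50003919 0.25991333 0.03      ]
slot 0.035 [0.49882233 0.20358389 0.035     ] yaw 89.26264411635064 0.04058748768263103 w 0.042645158258864974 [0.49854968 0.20225484 0.035     ] tip [0.4999848  0.25762131 0.035     ]
```

```bash
python3 - <<'E'
from h import *
robot.move_to([0.5448,0.0166,0.20],[180,0,-147.1]); robot.pause(0.2)
robot.line_to([0.5448,0.0166,0.118],[180,0,-147.1],velocity=0.12); robot.pause(0.3)
print(robot.current_tool_pos(),robot.current_eef_rot(),robot.current_contact_force())
fingers.gripper_to(0.0,force=70); robot.pause(0.1)
print(robot.current_finger_gap()*85,robot.current_tool_pos(),robot.current_contact_force(),robot.current_torque())
np.save('pics/grasp.npy',np.r_[robot.current_tool_pos(),robot.current_eef_rot(),robot.current_joint_positions()])
robot.line_to([0.5448,0.0166,0.22],velocity=0.15); robot.pause(0.1)
print(robot.current_finger_gap()*85,robot.current_tool_pos(),robot.current_contact_force())
robot.move_to([0.4987,0.2054,0.18],[180,0,-90.8]); robot.pause(0.4)
print(robot.current_tool_pos(),robot.current_eef_rot(),robot.current_joint_positions(),robot.current_contact_force(),robot.current_torque(),robot.current_time_s())
np.save('pics/T_h.npy',Ttool())
for n in ('wrist','scene','top'): cv2.imwrite(f'pics/h_{n}.png',vision.grab_frame(n)[:,:,::-1])
a=cv2.imread('pics/h_wrist.png');b=cv2.imread('pics/h_scene.png')
cv2.imwrite('pics/h.png',np.hstack([cv2.resize(a[110:310,170:345],None,fx=2.2,fy=2.2),cv2.resize(b[160:320,240:380],None,fx=2.75,fy=2.75)]))
E
```

```text
[0.54520281 0.01665426 0.1185795 ] [-1.79961039e+02  5.26780017e-02 -1.47103284e+02] [ 0.25561272 -0.64357002  0.0483258 ]
22.165216755764817 [0.54474534 0.01690109 0.118186  ] [-0.4478492   0.37704832  2.43675805] [ 0.04442378  0.17993151 -0.0286126 ]
22.060337154198404 [0.54384452 0.01618051 0.21844734] [ 0.74491906 -0.42299979 -1.49823473]
[0.49913674 0.20468594 0.18009629] [-1.79982775e+02 -1.11984854e-02 -9.08981543e+01] [ 18.73384167  30.63223316 -62.35119959  90.79264486  27.79184475
  75.61839483 131.71475997] [-0.63516044  0.34904936 -1.93103141] [-0.05949017  0.00376823 -0.05675524] 12.875
```

View pics/h.png

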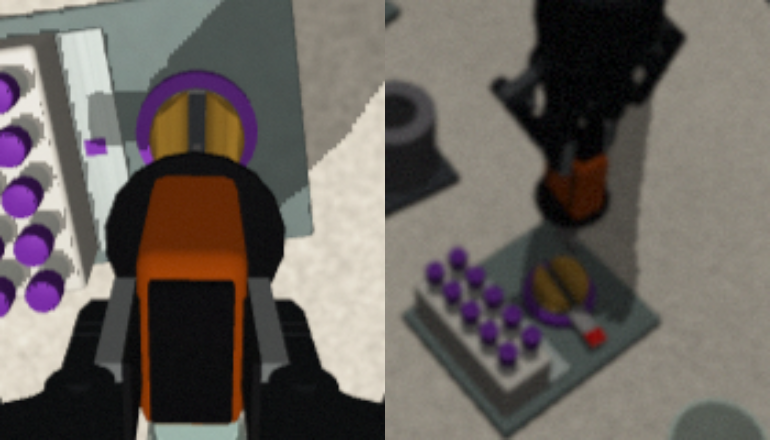

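```bash
python3 - <<'E'
from h import *
o=[180,0,-90.8]
robot.line_to([0.4987,0.2054,0.136],o,velocity=0.1); robot.pause(0.25)
print(robot.current_tool_pos(),robot.current_contact_force())
s=robot.line_to([0.4987,0.2054,0.108],o,velocity=0.025,f_stop=10)
print(s,robot.current_tool_pos(),robot.current_contact_force(),robot.current_torque());robot.pause(0.2)
print(robot.current_tool_pos(),robot.current_contact_force(),robot.current_torque(),robot.current_finger_gap()*85,robot.current_joint_positions(),robot.current_time_s())
for n in ('wrist','scene'): cv2.imwrite(f'pics/i_{n}.png',vision.grab_frame(n)[:,:,::-1])
a=cv2.imread('pics/i_wrist.png');b=cv2.imread('pics/i_scene.png')
cv2.imwrite('pics/i.png',np.hstack([cv2.resize(a[110:310,170:345],None,fx=2.2,fy=2.2),cv2.resize(b[160:320,240:380],None,fx=2.75,fy=2.75)]))
E
```

```text
[0.49914243 0.20571379 0.13670713] [-0.05232936 -0.9635453  -2.42042107]
True [0.49885575 0.20562065 0.12369685] [-0.92343813 -0.4241787   6.10214564] [-0.17184175  0.22909078 -0.0424909 ]
[0.4988627  0.20552742 0.12366624] [-0.08321045 -0.13612868  5.2464453 ] [-0.13386352  0.29825409  0.00501735] 22.444982569553083 [ 17.33845873  33.62039204 -60.13874634  95.32840844  30.88245808
  69.39075437 129.23088882] 14.7
```

View pics/i.png

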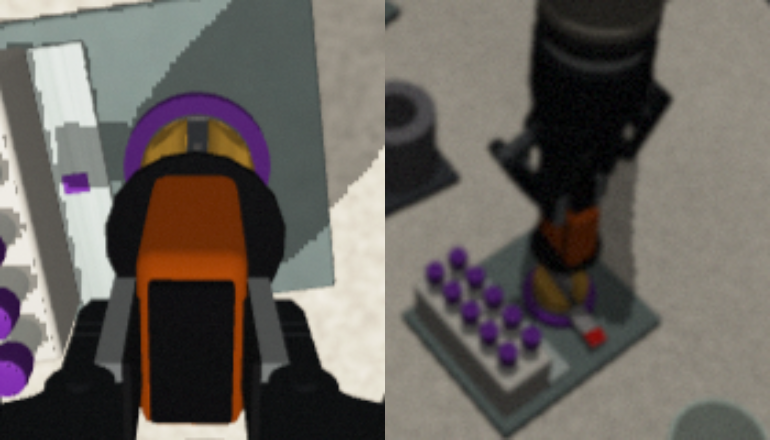

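```bash
python3 - <<'E'
from h import *
o=[180,0,-90.8]
s=robot.line_to([0.4987,0.2054,0.112],o,velocity=0.025,f_stop=15)
print(s,robot.current_tool_pos(),robot.current_contact_force(),robot.current_torque())
z=robot.current_tool_pos()[2]
robot.line_to([0.4987,0.2054,z+0.001],o,velocity=0.02);robot.pause(0.1)
print(robot.current_tool_pos(),robot.current_contact_force(),robot.current_torque())
robot.line_to([0.5027,0.2054,z+0.001],o,velocity=0.02,f_stop=8)
print('x+',robot.current_tool_pos(),robot.current_contact_force(),robot.current_torque())
robot.line_to([0.4987,0.2054,z+0.001],o,velocity=0.03);robot.pause(0.1)
print(robot.current_tool_pos(),robot.current_contact_force(),robot.current_torque(),robot.current_time_s())
E
```

```text
True [0.49892848 0.20594391 0.12365007] [-1.05725637 -1.66963435  6.68053121] [-0.3746634   0.50485152  0.02768652]
[0.49847052 0.20517126 0.12414294] [-0.10765257 -0.23879259 -0.70800382] [-0.00473628 -0.0213292   0.03184602]
x+ [0.50181427 0.20539842 0.12423688] [-1.74708836 -0.09649111 -1.5696263 ] [ 0.01044311  0.6967852  -0.09520335]
[0.4992557  0.20534715 0.12490413] [-0.79542554  0.72334039 -1.59473889] [-0.01181545 -0.0344502  -0.00673681] 16.1417
```

```bash
python3 - <<'E'
from h import *
robot.line_to([0.4987,0.2054,0.1242],[180,0,-90.8],velocity=0.03)
q=np.array(robot.inverse_kinematics([0.4987,0.2054,0.1242],[180,0,-90.8]))
for d in (30,60,80,97):
    p=q.copy();p[6]-=d; robot.move_j(p.tolist())
    print(d,robot.current_tool_pos(),robot.current_eef_rot(),robot.current_contact_force(),robot.current_torque(),robot.current_finger_gap()*85)
robot.pause(0.3)
print(robot.current_tool_pos(),robot.current_eef_rot(),robot.current_torque(),robot.current_time_s())
for n in ('wrist','scene'): cv2.imwrite(f'pics/j_{n}.png',vision.grab_frame(n)[:,:,::-1])
a=cv2.imread('pics/j_wrist.png');b=cv2.imread('pics/j_scene.png')
cv2.imwrite('pics/j.png',np.hstack([cv2.resize(a[60:310,145:365],None,fx=1.76,fy=1.76),cv2.resize(b[160:320,240:380],None,fx=2.75,fy=2.75)]))
E
```

```text
30 [0.49874272 0.20516576 0.12417182] [-1.79987404e+02 -2.21719478e-02 -1.20686430e+02] [-0.31297352 -0.76251896 -1.01279971] [-0.2303135   0.02131091  0.09036719] 22.236728883318204
60 [0.49861921 0.20469571 0.12411612] [-1.79942537e+02 -5.62309665e-02 -1.50659683e+02] [-0.25859257 -1.91381639  0.75299279] [-0.5810619   0.14009236  0.07049174] 22.27835299235197
80 [0.49841112 0.20448438 0.12403071] [-1.79905133e+02 -6.53711987e-02 -1.70608142e+02] [-0.64369789 -3.30634418 -0.39976117] [-1.0280363   0.41185546  0.1090717 ] 21.926098791084875
97 [0.49823251 0.20441136 0.1239    ] [-1.79879710e+02 -5.88377652e-02  1.72439439e+02] [-3.05768108 -4.49753751  0.64858287] [-1.27230627  0.61785017  0.02498861] 22.134744128814003
[0.49835075 0.20450261 0.12390372] [-1.79893765e+02 -4.61739134e-02  1.72277686e+02] [-1.49669297  0.78481107  0.0746069 ] 18.6333
```

View pics/j.png

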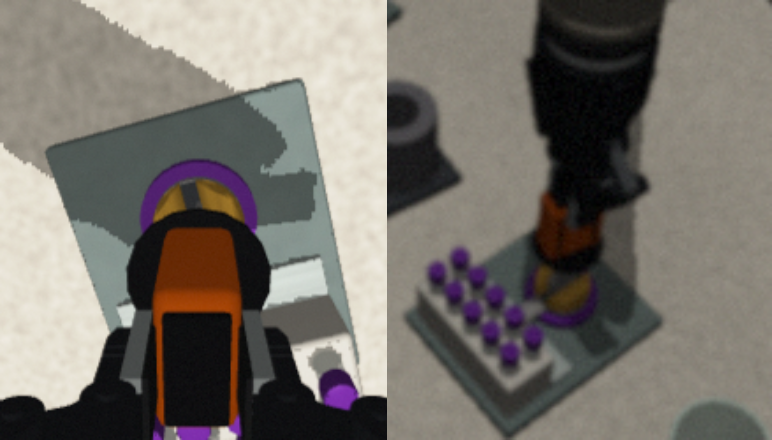

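```bash
python3 - <<'E'
from h import *
q=np.array(robot.current_joint_positions()); q[6]+=9; robot.move_j(q.tolist())
o=robot.current_eef_rot();yaw=o[2]
print(robot.current_contact_force(),robot.current_torque(),yaw)
robot.line_to([0.4987,0.2054,0.18],[180,0,yaw],velocity=0.1)
robot.move_to([0.4987,0.2054,0.22],[180,0,yaw]);robot.pause(0.2)
np.save('pics/T_k.npy',Ttool())
print(robot.current_tool_pos(),robot.current_eef_rot(),robot.current_contact_force(),robot.current_torque(),robot.current_finger_gap()*85,robot.current_joint_positions(),robot.current_time_s())
for n in ('wrist','scene','top'): cv2.imwrite(f'pics/k_{n}.png',vision.grab_frame(n)[:,:,::-1])
a=cv2.imread('pics/k_wrist.png');b=cv2.imread('pics/k_scene.png')
cv2.imwrite('pics/k.png',np.hstack([cv2.resize(a[60:310,145:365],None,fx=1.76,fy=1.76),cv2.resize(b[160:320,240:380],None,fx=2.75,fy=2.75)]))
E
```

```text
[-0.84598536 -0.49594758 -2.04865851] [-0.45894783  0.11157255 -0.02111916] -178.84605652118762
[0.49795437 0.20458988 0.21836695] [-1.79916508e+02 -1.53689550e-01 -1.78846921e+02] [ 0.73842318  0.0458657  -1.82019407] [0.01392913 0.01635442 0.01768177] 22.164658930411516 [ 19.16988569  28.97670295 -63.50070467  87.1954149   26.06683734
  80.20011449  45.16034228] 20.2
```

View pics/k.png

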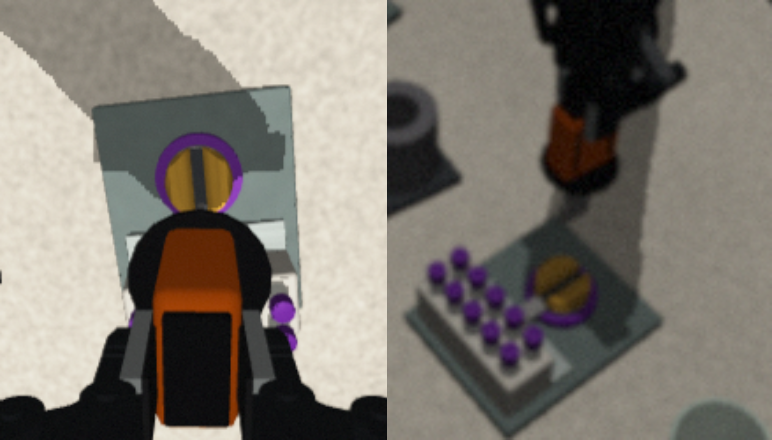

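The tongue now points squarely at the rack: the slot tilt matches the plate edges. The driver is still held upright, so I'm returning it to the stand.

```bash
python3 - <<'E'
from h import *
g=np.load('pics/grasp.npy');x,y=g[0],g[1]
o=[180,0,-147.1]
robot.move_to([x,y,0.225],o); robot.pause(0.5)
print(robot.current_tool_pos(),robot.current_eef_rot())
s=robot.line_to([x,y,0.135],o,velocity=0.1,f_stop=12)
print(s,robot.current_tool_pos(),robot.current_contact_force())
if not s:
    robot.pause(0.2)
    s=robot.line_to([x,y,0.116],o,velocity=0.03,f_stop=6)
    print(s,robot.current_tool_pos(),robot.current_contact_force(),robot.current_torque(),robot.current_time_s())
cv2.imwrite('pics/l.png',cv2.resize(vision.grab_frame('scene')[120:300,170:350],None,fx=3,fy=3)[:,:,::-1])
E
```

```text
[0.54470492 0.0172524  0.22502301] [-1.79990576e+02 -2.45045440e-03 -1.47065434e+02]
False [0.54531727 0.01725153 0.13574808] [ 0.78345815  0.53347548 -1.47207589]
True [0.54446916 0.01682189 0.11812979] [-0.37308278 -0.3465644   4.01782668] [-0.13053775  0.1099808  -0.00833735] 23.4833
```

View pics/l.png

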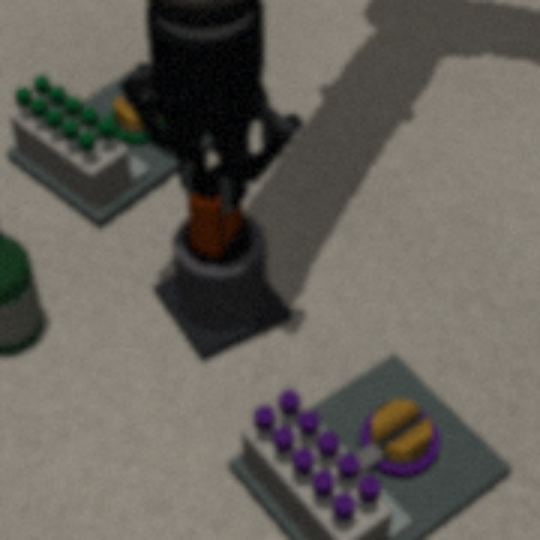

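The driver seated at TCP z = 0.118, the same height as when I gripped it. Now I'll release it, retreat and check.

```bash
python3 - <<'E'
from h import *
fingers.gripper_to(1.0); robot.pause(0.2)
p=robot.current_tool_pos(); print(p,robot.current_finger_gap())
robot.line_to([p[0],p[1],0.26],[180,0,-147.1],velocity=0.12); robot.pause(0.4)
T=Ttool();a=vision.grab_frame('wrist');c=[int(v) for v in proj('wrist',[.5448,.0166,.13],T)];print(c,T[:3,3])
np.save('pics/T_m.npy',T)
cv2.imwrite('pics/m_wrist.png',a[:,:,::-1])
robot.move_to([0.42,0.0,0.35],[180,0,-147.1]); robot.pause(0.4)
b=vision.grab_frame('top');s=vision.grab_frame('scene');cv2.imwrite('pics/m_top.png',b[:,:,::-1]);cv2.imwrite('pics/m_s.png',s[:,:,::-1])
A=cv2.resize(a[c[1]-60:c[1]+60,c[0]-50:c[0]+50],(350,420),interpolation=cv2.INTER_CUBIC)
S=cv2.resize(s[130:310,200:380],(420,420),interpolation=cv2.INTER_CUBIC)
cv2.imwrite('pics/m.png',np.hstack([A,S])[:,:,::-1]); cv2.imwrite('pics/mt.png',cv2.resize(b[110:290,140:406],None,fx=3,fy=3)[:,:,::-1])
print(robot.current_contact_force(),robot.current_time_s())
E
```

```text
[0.54349386 0.01645616 0.1169989 ] 1.0030448884433238
[258, 178] [0.54342865 0.01642497 0.25983061]
[-0.12167467 -0.74490804  0.58506877] 27.3167
```

View pics/m.png

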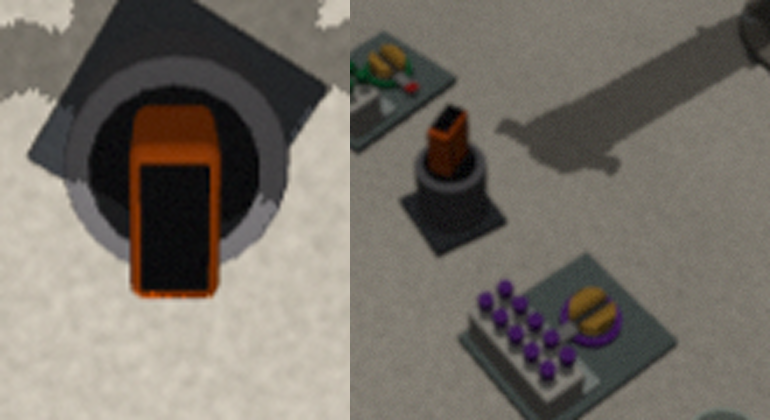

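View pics/mt.png

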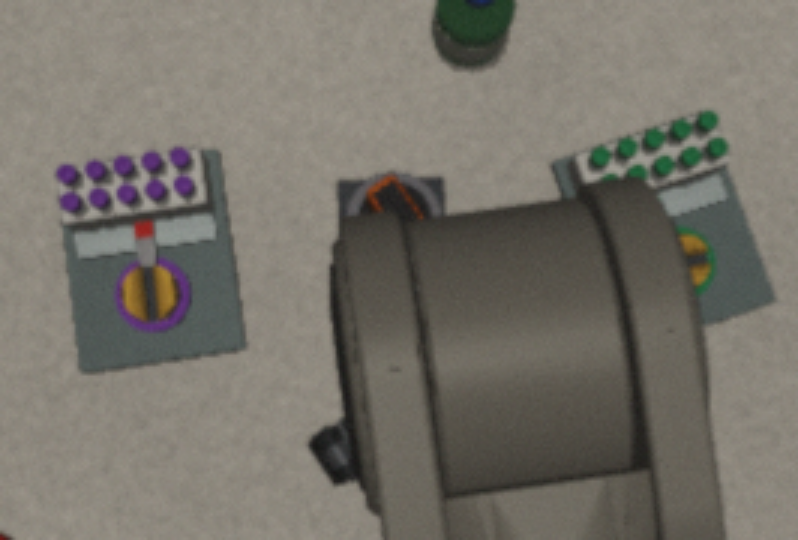

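The red tongue end at crop (145,229) points at the rack's purple mark. The driver stands in its stand as before, the green lock is untouched, and the arm is clear.

```bash
python3 - <<'E'
from h import *
print(np.abs(robot.current_dq()).max()); workorder.close_job()
E
```

```text
0.442106335484477
the job is handed in; nothing more can be done
```

The purple lock is turned and the screwdriver is back in its stand. I handed the job in shortly after 27.3 s of the 51 s allowed; it reports no verdict.

- **Seating:** The blade stopped at the height of the slot floor. A small sideways push met resistance about 3 mm over, so it was in the slot before I turned it.
- **Turning:** I rotated the driver 97° clockwise, then about 9° back to take the load off before lifting out.
- **Lock:** The last top picture shows the purple lock's red tongue end pointing squarely at its rack. I estimate the joint at about 1.6 rad; this comes from the pictures and the tool yaw, because there was no joint reading.
- **Screwdriver:** It rests upright at the height where I gripped it, and the gripper was within about 1.5 mm of the grip position when it let go.
- **Green lock:** I never went near it. It looks unchanged in the last scene picture; the top view was partly blocked by the arm.
- **Robot:** The arm is clear of everything.
- **Disagreement:** The first scene and top camera fixes of the lock differed by up to about 7 mm. I used two wrist views 180° apart instead, which agreed to about 1–2 mm.

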